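# Fit the stop board and load the carton chute

### The job

Draw the one tall board out of the stack leaning in the rack without toppling the short boards, and stand it upright in the guides at the low end of the chute as its stop. Then load every carton from the bench lengthwise into the chute so that they all slide down and queue in a closed-up row behind the board. Leave the short boards leaning in the rack and the spray can, wrench and tin where they are.

Things in the scene. Friction and masses are not known exactly. Their poses are not given: they have to be found in the camera images.
- tall_c (a point): The tall board: aluminium look, 120 wide x 160 high x 10 mm thick, 0.2 kg; its top stands 50 mm above the other three boards. Point: its centre (80 mm from foot and top). Axes: x through the thickness, y along the width, z up the board. At the start it leans in the rack, at any place in the stack.
- rack: Fixed rack. Origin on the bench, x from its back wall to its open front, z up. Seat 12 mm above the bench, 130 x 150 mm, with a 10 mm lip in front; back wall 150 mm wide, 100 mm high, leaning back (to -x) by 0.21 rad. The four boards stand on the seat flat against one another, leaning on that wall at the same angle.
- chute: Fixed chute. Origin on the bench at its low end, midway between two upright U-channel guides facing each other, open on top; x horizontal, uphill along the chute, y across. Guides from 10 mm (foot plate) to 95 mm above the bench; slot 18 mm along x, 129 mm across y. With the tall board in them, faces along x, its centre is 90 mm above the origin.
- deck: The chute's slippery deck. Origin: middle of its low end (12 mm uphill of the guides' centre, 30 mm above the bench); x up the slope (0.42 rad), y across, z square to it. 400 mm long; side rails 64 mm apart inside, 76 outside, 11 mm above the deck. Cartons with their 72 mm side along x slide down by themselves; laid across they jam on the rails. Holds five.
- short1_c (a point): A short board of the stack: 120 wide x 110 high x 10 mm thick, aluminium look. Point: its centre; axes as for the tall board. To be left leaning in the rack (it may settle back against the wall when the tall one is gone).
- short2_c (a point): A short board of the stack: 120 wide x 110 high x 10 mm thick, aluminium look. Point: its centre; axes as for the tall board. To be left leaning in the rack (it may settle back against the wall when the tall one is gone).
- short3_c (a point): A short board of the stack: 120 wide x 110 high x 10 mm thick, aluminium look. Point: its centre; axes as for the tall board. To be left leaning in the rack (it may settle back against the wall when the tall one is gone).
- carton1_c (a point): Plain cardboard carton, 72 x 48 x 56 mm (along its x, y, z), 0.1 to 0.2 kg. Point: its centre, 28 mm above its underside. Stands on the bench at any yaw at the start; may be absent (3 to 5 are there).
- carton2_c (a point): Plain cardboard carton, 72 x 48 x 56 mm (along its x, y, z), 0.1 to 0.2 kg. Point: its centre, 28 mm above its underside. Stands on the bench at any yaw at the start; may be absent (3 to 5 are there).
- carton3_c (a point): Plain cardboard carton, 72 x 48 x 56 mm (along its x, y, z), 0.1 to 0.2 kg. Point: its centre, 28 mm above its underside. Stands on the bench at any yaw at the start; may be absent (3 to 5 are there).
- carton4_c (a point): Plain cardboard carton, 72 x 48 x 56 mm (along its x, y, z), 0.1 to 0.2 kg. Point: its centre, 28 mm above its underside. Stands on the bench at any yaw at the start; may be absent (3 to 5 are there).
- carton5_c (a point): Plain cardboard carton, 72 x 48 x 56 mm (along its x, y, z), 0.1 to 0.2 kg. Point: its centre, 28 mm above its underside. Stands on the bench at any yaw at the start; may be absent (3 to 5 are there).
- spray_c (a point): Bystander: spray can, 58 mm across, 170 mm high, upright; point: its centre.
- wrench_grip (a point): Bystander: wrench, 200 mm long, lying flat; point: on its handle.
- tin_c (a point): Bystander: low round steel tin, 76 mm across, 60 mm high; point: its centre.
Things that resemble listed ones, but are neither listed nor needed, are in the scene too. Leave any red or yellow look-alike of the part that bears carton3_c alone. What is shaped like the part that bears carton1_c but blue is not meant.

How it is judged:
By the outcome, as a careful person would: the job done as asked, in the order asked, and still so for the second after the job is handed in, with the robot touching nothing.
Of carton1, carton2, carton3, carton4, carton5 only 3 to 5 are there at a start; the rules pass over those that are not, and their reading is None.
At some moment in a run one of carton1, carton2, carton3, carton4, carton5 may be knocked a few centimetres aside while the robot is not near it.
It also fails if it takes over 210 s, if anything falls off the work surface, if the arm or the gripper's body presses on something with over 40 N, if the wrist force passes 120 N, or if a joint passes its speed limit or range.

### The arm

A 7-joint arm with a two-finger parallel gripper is mounted at the origin on the work surface. World frame = base frame: x ahead of the robot, y to its left, z up, the work surface at z = 0. Lengths are in mm, angles in rad, forces in N, time in s.
With the tool pointing down it reaches from about 400 to 875 mm from the base axis. Payload 4.4 kg.
Tool frame: the origin (TCP) lies on the centre line of the jaws, within the pads' length; the fingertips stand 19 mm ahead of it and the grasp point (between the pads) is the TCP; z points along the fingers, y is the line along which they close (so a half turn about z gives the same grasp; the last joint's range is limited). The gripper opens to 85 mm and grips with 20 to 120 N. Pads are 22 mm wide; open, the fingers measure 114 mm over their backs; the gripper's body (76 mm by 85 mm) begins 54 mm behind the grasp point. The pads swing forward as they close: fully open they stand 13 mm farther back than shut.
Start: joints at [-1.298, 0.628, 0.038, 1.517, -0.027, 0.996, -0.02], TCP at [216.008, 613.073, 250.313] pointing down, gripper open.
Joint ranges: [-3.06, 3.06], [-0.37, 2.12], [-1.25, 1.32], [0.18, 2.47], [-1.1, 4.24], [0.23, 1.98], [-2.94, 2.94]. Speed limits (rad/s): [2.57, 2.57, 3.14, 3.14, 3.14, 3.14, 3.14].

### API

Orientations are given as [roll, pitch, yaw] about the fixed x, y, z axes, in that order (R = Rz(yaw) Ry(pitch) Rx(roll)).
In Python, from cell import ctrl, viewer, silhouettes gives the robot as it stands.
- The arm moves only by the shell command python3 -m creep 'ROWS'. ROWS is JSON, a list of rows, each an object with "jaw": the gripper command: -1 is shut, 1 is fully open, values between are in proportion; "xyz": the shift along the tool's x, y, z in mm, a list of three; "angular": the turn, a rotation vector about the tool's x, y, z in rad, a list of three. In form: [{"jaw": jaw, "xyz": [tx, ty, tz], "angular": [rx, ry, rz]}, ...]. A call has 1 to 12 rows; each row is the pose to reach, as a shift and turn from the pose commanded when the call began, along the tool's axes at that moment; what a row does not reach only later rows make up. A row lasts 1/8 s, in which the tool goes at most 62.5 mm and 10.7 degrees, less where a joint would pass 70% of its speed; a pose out of reach is approached as far as the arm can. A call with a gripper value outside its range is refused whole. The fingers move at their own pace and stop on an object; the grip force is fixed at half the most. Time passes only in rows, so rows that repeat a pose let the fingers close. It gives the time, the measured TCP pose, the force, the opening and the grip force at its end, in the units of the state.
- ctrl.read_state(): the state, without advancing time (a new reading comes with each control period).
- viewer.get_image(name): name is "scene" or "top" or "wrist"; returns (picture, depth): 400x640x3 uint8, red, green, blue; 400x640 float32, mm along the optical axis (not along the pixel's ray), 0 where there is no reading.
- viewer.camera_model(name): a dict with "fx", "fy", "cx", "cy" (pixels), "T" (4x4, takes a point from camera to world coordinates). Camera axes: x right, y down, z forward; pixel columns grow to the right and rows downward; lengths in mm; the calibration is good to about 2 mm. A picture is of the moment at which its call begins: read the wrist's pose just before it. camera_model takes no time and is no camera call; for the wrist camera it gives the pose at the moment of the call.
- ctrl.finish_job(): hands the job in; it is judged then, once.
Trained networks look in the newest picture that a camera, given by its name, has taken for a name from the list of things; names that differ only in an ending like _2 or _b are one class to them, and where a whole thing is asked for, a point or a joint stands for the part that bears it (a point fixed in the world has none). Each returns a list of dicts, best first, with "score" (0 to 1); they miss things now and then, are a little off and sometimes report something else, mostly with a low value. They report only what shows in the picture. A call takes as long as a camera call. They do not tell look-alikes from the thing itself.
- silhouettes(camera, target): "pixels" (400x640 bool, what is visible of it) and "xy" ([column, row] in pixels, amid what is visible of it).
The state is a dict: "clock": time; "qpos": joint angles; "qd": joint speeds; "tau": joint torques, N m; "eef_pos": TCP position; "tool_rot": TCP orientation; "force": force on the tool from outside, world axes, zero at the start; "torque": the same for the moment, N m; "width": finger opening in mm; "gripper_force": force on a finger pad.
Only numpy, scipy, OpenCV 4.12 (cv2) and the standard library are available. Lean on these libraries where they do the work, as an engineer would, in place of code of your own. Each camera call takes 0.05 s, during which the arm holds its last target. There are 200 camera calls.

## Working session

There is one attempt and no reset: what is moved stays moved. The work goes in short steps, Python scripts to look and compute and a shell command to move; the robot and the scene stay as the last step left them, time stands still between calls to the robot, and variables do not carry over. Pictures are saved under pics/ and viewed, at most 14 in all, crops included, and the job is handed in when it is done.

```bash
ls; mkdir -p pics; cat > h.py <<'E'
import numpy as np, cv2
from cell import ctrl, viewer, silhouettes
from scipy.spatial.transform import Rotation as R
def shot(n,f=None):
    im,d=viewer.get_image(n); m=viewer.camera_model(n)
    if f: cv2.imwrite('pics/'+f,im[:,:,::-1])
    return im,d,m
def cloud(d,m):
    v,u=np.mgrid[:d.shape[0],:d.shape[1]]
    P=np.stack([(u-m['cx'])/m['fx']*d,(v-m['cy'])/m['fy']*d,d],-1)
    T=np.array(m['T']); return P@T[:3,:3].T+T[:3,3]
def rel(target_pos,target_R,pos=None,rot=None):
    "shift and rotvec in tool axes from the present pose"
    s=ctrl.read_state()
    p=np.array(s['eef_pos']) if pos is None else np.array(pos)
    r=R.from_euler('xyz',s['tool_rot'] if rot is None else rot)
    return r.inv().apply(np.array(target_pos)-p).round(1),(r.inv()*target_R).as_rotvec().round(3)
E
python3 - <<'E'
from h import *
s=ctrl.read_state();print(s)
for n in('scene','top'):
    im,d,m=shot(n,n+'0.png');print(n,m)
    P=cloud(d,m)
    for t in['tall_c','rack','chute','deck','short1_c','carton1_c','spray_c','wrench_grip','tin_c']:
        for r in silhouettes(n,t):
            q=P[r['pixels']&(d>0)]
            if r['score']>.2 and len(q): print(n,t,round(r['score'],2),np.round(r['xy']),r['pixels'].sum(),np.median(q,0).round(),q.min(0).round(),q.max(0).round(), im[r['pixels']].mean(0).round())
E
```

```text
pics
{'clock': 0.0, 'qpos': array([-1.29780524,  0.62931476,  0.03842541,  1.51838024, -0.02701037,
        0.99627145, -0.01999615]), 'qd': array([-8.02476409e-04, -5.91855911e-04, -6.79177031e-04, -4.83860524e-04,
       -1.55794201e-05, -1.29186456e-03, -9.62322268e-04]), 'tau': array([-4.20645620e-04, -5.63391173e+01,  1.22575365e+00, -1.93449676e+01,
        1.09218486e-02,  1.05280746e-02, -1.89421803e-05]), 'eef_pos': array([215.7919305 , 612.51476587, 249.40514643]), 'tool_rot': array([-3.13973615e+00,  4.56032713e-06,  2.80281289e+00]), 'force': array([-0.80228252, -0.19359081, -0.17461359]), 'torque': array([-0.03535926,  0.00855111, -0.04310307]), 'gripper_force': 0.0, 'width': 85.26304637193863}
scene {'fx': 424.974398780804, 'fy': 424.974398780804, 'cx': 326.78277058606943, 'cy': 198.5898023367772, 'T': array([[-8.33334445e-02,  8.44242344e-01, -5.29443483e-01,
         1.15722795e+03],
       [ 9.96491398e-01,  7.47415355e-02, -3.76642496e-02,
        -2.90497754e+00],
       [ 7.77366447e-03, -5.30724568e-01, -8.47508704e-01,
         1.10132305e+03],
       [ 0.000000
[... 2663 characters left out ...]
. -323.   55.] [ 400. -363.   -2.] [ 481. -288.   62.] [159. 131. 102.]
top spray_c 0.69 [189. 119.] 1082 [710. 276. 142.] [691. 259.  -4.] [792. 346. 175.] [121. 119. 115.]
top wrench_grip 0.83 [318. 116.] 380 [768. -35.   7.] [ 748. -127.    0.] [782.  53.  12.] [172. 173. 168.]
top wrench_grip 0.38 [241. 233.] 608 [436. 146.  56.] [399. 115.  -2.] [476. 184.  62.] [161. 134. 106.]
top wrench_grip 0.35 [294. 232.] 536 [442.  19.  56.] [409. -21.   0.] [474.  58.  62.] [176. 146. 116.]
top tin_c 0.61 [479. 194.] 790 [ 552. -462.   59.] [ 517. -506.    4.] [ 590. -435.   66.] [158. 157. 153.]
top tin_c 0.6 [336. 237.] 524 [438. -95.  56.] [ 397. -132.    2.] [476. -57.  61.] [179. 149. 118.]
```

View pics/top0.png

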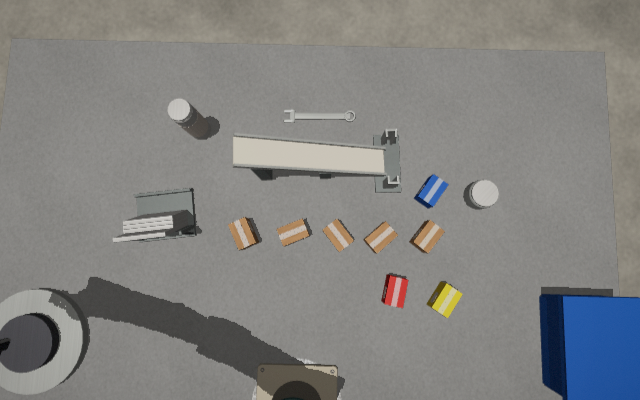

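View pics/scene0.png

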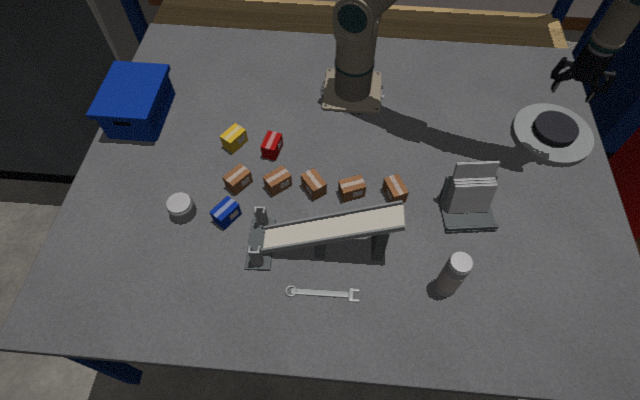

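The top view shows five brown cartons at about (243,233), (293,232), (338,235), (380,237) and (428,236). The look-alikes are blue (432,191), red (396,291) and yellow (446,300). The tall board is the rearmost in the rack, with its top edge near (145,238). The three short boards are in front of it at about (150,222). The chute's low end and guides are near (391,160).

```bash
cat >> h.py <<'E'
def line_dir(q):
    c=q.mean(0); w=np.linalg.svd(q-c,full_matrices=False)[2][0]; return c,w
def cartons(verbose=True):
    im,d,m=shot('top'); P=cloud(d,m)
    hsv=cv2.cvtColor(im,cv2.COLOR_RGB2HSV)
    ok=(P[...,2]>48)&(P[...,2]<68)&(P[...,0]>330)&(P[...,0]<560)&(P[...,1]<250)&(P[...,1]>-420)&(d>0)
    n,l,st,ce=cv2.connectedComponentsWithStats(ok.astype(np.uint8))
    out=[]
    for i in range(1,n):
        if st[i,4]<150: continue
        q=P[l==i]; (cx,cy),(a,b),_=r=cv2.minAreaRect(q[:,:2].astype(np.float32))
        bx=cv2.boxPoints(r); e=[bx[1]-bx[0],bx[2]-bx[1]]; L=max(e,key=np.linalg.norm)
        yaw=np.arctan2(L[1],L[0])%np.pi
        out.append((cx,cy,yaw)); print(np.round([cx,cy,a,b,q[:,2].mean()],1),'yaw',round(float(yaw),3),'rgb',im[l==i].mean(0).round(),'n',len(q))
    return out
E
python3 - <<'E'
from h import *
cartons()
for n in('top','scene'):
    im,d,m=shot(n); P=cloud(d,m).reshape(-1,3)
    X,Y,Z=P.T
    # boards, by height
    q=P[(X>390)&(X<470)&(Y>280)&(Y<430)&(Z>140)&(Z<185)]
    c,w=line_dir(q[:,:2]); print(n,'tall',len(q),q.mean(0).round(1),'ymin/max',np.percentile(q[:,1],[1,99]).round(1),'zmax',np.percentile(q[:,2],98).round(1),'dir',w.round(3))
    A=np.c_[q[:,1:],np.ones(len(q))]; print(' plane x=a y+b z+c',np.linalg.lstsq(A,q[:,0],rcond=None)[0].round(3))
    t=q[q[:,2]>168]; print(' top', t.mean(0).round(1), np.percentile(t[:,0],[2,98]).round(1))
    # deck
    k=(X>604)&(X<650)&(Y>-170)&(Y<130)&(Z>25)&(Z<210); q=P[k]
    for _ in range(3):
        A=np.c_[q[:,:2],np.ones(len(q))]; s=np.linalg.lstsq(A,q[:,2],rcond=None)[0]; r=abs(A@s-q[:,2]); q=q[r<3]
    g=np.hypot(*s[:2]); print(' deck grad',s.round(4),'slope',np.arctan(g).round(3),'uphill',(s[:2]/g).round(3),np.arctan2(s[1],s[0]).round(3))
    u=s[:2]/g; v=np.array([-u[1],u[0]])
    k=(X>560)&(X<720)&(Y>-210)&(Y<160)&(Z>20)&(Z<225); q=P[k]; h=q[:,2]-(q[:,:2]@s[:2]+s[2])
    rl=q[(h>7)&(h<16)]; c=rl[:,:2]@v; print(' rails v',np.percentile(c,[1,5,25,50,75,95,99]).round(1), 'n',len(c))
    ru=rl[:,:2]@u
    for sd in (c<np.median(c)),(c>=np.median(c)):
        if (sd.sum()>20): print('  side',line_dir(rl[sd][:,:2]))
    # guides
    q=P[(X>520)&(X<760)&(Y<-180)&(Y>-270)&(Z>75)&(Z<110)]; 
    print(' guides',len(q)); 
    for lo,hi in((520,625),(625,760)):
        g=q[(q[:,0]>lo)&(q[:,0]<hi)]
        if len(g): print('  ',g.mean(0).round(1),np.percentile(g,[3,97],axis=0).round(1).tolist())
    q=P[(X>540)&(X<740)&(Y<-170)&(Y>-280)&(Z>5)&(Z<16)]
    if len(q): print(' foot',cv2.minAreaRect(q[:,:2].astype(np.float32)))
E
```

```text
[ 550.6 -333.3   48.3   50.2   55.9] yaw 2.536 rgb [ 85. 119. 174.] n 271
[436.1 151.3  72.4  49.4  55.6] yaw 0.453 rgb [176. 146. 115.] n 537
[442.2  21.2  47.9  72.3  55.9] yaw 1.978 rgb [178. 148. 118.] n 530
[437.7 -95.1  71.7  47.9  56. ] yaw 0.679 rgb [179. 149. 118.] n 528
[ 440.4 -328.    48.7   72.8   55.6] yaw 2.487 rgb [175. 145. 113.] n 548
[ 435.2 -206.1   48.    71.9   55.8] yaw 2.309 rgb [178. 147. 117.] n 538
top tall 335 [422.2 356.3 164.7] ymin/max [299.7 416.8] zmax 172.5 dir [ 0.139 -0.99 ]
 plane x=a y+b z+c [-1.32000e-01 -3.86000e-01  5.32926e+02]
 top [420.1 359.3 169.8] [411.2 431. ]
 deck grad [-1.950000e-02  4.463000e-01  1.381591e+02] slope 0.42 uphill [-0.044  0.999] 1.614
 rails v [-665.4 -664.3 -661.3 -657.8 -591.4 -588.8 -587.9] n 857
  side (array([663.24462157, -23.14517283]), array([ 0.05368858, -0.99855773]))
  side (array([594.5323792 , -13.73361506]), array([ 0.0257289 , -0.99966896]))
 guides 176
   [ 575.6 -227.8   91.6] [[567.7, -244.5, 75.6], [586.6, -214.3, 98.5]]
   [ 699.7 -222.2   90.7] [[688.2, -236.6, 76.5], [708.3, -208.1, 97.7]]
 foot 
[... 174 characters left out ...]
-0.134  0.991]
 plane x=a y+b z+c [-1.33000e-01 -3.14000e-01  5.23813e+02]
 top [422.8 357.5 169.9] [412.2 432.5]
 deck grad [-6.260000e-02  4.320000e-01  1.645875e+02] slope 0.412 uphill [-0.143  0.99 ] 1.715
 rails v [-671.7 -668.7 -655.4 -638.4 -588.1 -572.5 -567.1] n 775
  side (array([664.23271395, -13.10478654]), array([-0.05415905,  0.99853232]))
  side (array([597.7340184 , -18.39543312]), array([ 0.09780307, -0.99520579]))
 guides 183
   [ 577.6 -230.6   89.4] [[568.5, -244.4, 76.4], [589.7, -215.7, 96.7]]
   [ 703.  -223.9   89.7] [[690.2, -239.0, 76.8], [709.8, -210.1, 97.2]]
 foot ((640.13720703125, -232.30484008789062), (162.6121368408203, 81.91461944580078), 0.8403017520904541)
```

```bash
cat >> h.py <<'E'
def tool(yvec,zvec):
    z=np.array(zvec,float);z/=np.linalg.norm(z);y=np.array(yvec,float);y-=z*(y@z);y/=np.linalg.norm(y)
    return R.from_matrix(np.c_[np.cross(y,z),y,z])
RY=.134; bz=np.array([-.2085*np.cos(RY),-.2085*np.sin(RY),.978]); bx=np.array([.978*np.cos(RY),.978*np.sin(RY),.2085])
RB=tool(bx,-bz); TOP=np.array([421.5,358,169.5])
E
python3 - <<'E'
from h import *
print(rel(TOP-22*bz+90*bz,RB))
im,d,m=shot('scene'); cv2.imwrite('pics/rackcrop.png',cv2.resize(im[140:260,400:560,::-1],None,fx=4,fy=4,interpolation=cv2.INTER_CUBIC))
E
```

```text
(array([-266. , -178.7,   14.3]), array([-0.189, -0.115,  1.094]))
```

View pics/rackcrop.png

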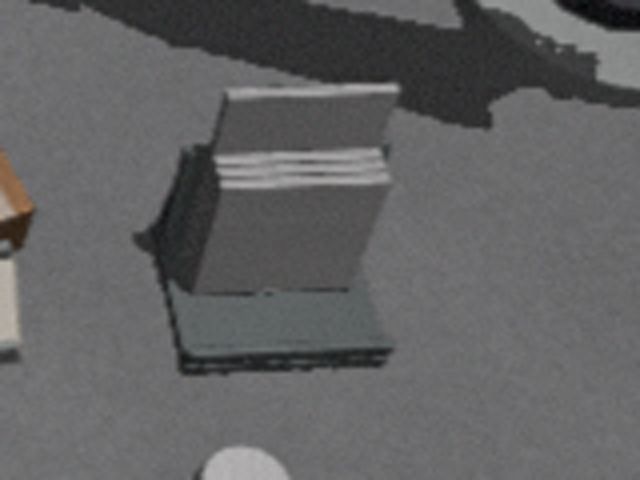

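The crop shows the tall board rearmost (top edge at crop y≈92), with the three short edges at y≈155–182 in front of it. The only things it could be confused with are those short boards at scene (475,180–186), and the tall one is the one at (475,164). I'll move above it now.

```bash
python3 -m creep '[{"jaw":0.0,"xyz":[-100,-60,-10],"angular":[-0.07,-0.04,0.4]},{"jaw":0.0,"xyz":[-266,-179,14],"angular":[-0.189,-0.115,1.094]},{"jaw":0.0,"xyz":[-266,-179,14],"angular":[-0.189,-0.115,1.094]},{"jaw":0.0,"xyz":[-266,-179,14],"angular":[-0.189,-0.115,1.094]},{"jaw":0.0,"xyz":[-266,-179,14],"angular":[-0.189,-0.115,1.094]},{"jaw":0.0,"xyz":[-266,-179,14],"angular":[-0.189,-0.115,1.094]},{"jaw":0.0,"xyz":[-266,-179,14],"angular":[-0.189,-0.115,1.094]},{"jaw":0.0,"xyz":[-266,-179,14],"angular":[-0.189,-0.115,1.094]},{"jaw":0.0,"xyz":[-266,-179,14],"angular":[-0.189,-0.115,1.094]},{"jaw":0.0,"xyz":[-266,-179,14],"angular":[-0.189,-0.115,1.094]}]'
python3 - <<'E'
from h import *
print(rel(TOP-22*bz+90*bz,RB), rel(TOP-22*bz,RB))
im,d,m=shot('wrist','w1.png'); P=cloud(d,m)
for r in silhouettes('wrist','tall_c'):
    q=P[r['pixels']&(d>0)]; print(r['score'],np.median(q,0),len(q))
X,Y,Z=P.reshape(-1,3).T; q=P.reshape(-1,3)[(Z>164)&(Z<182)&(X>390)&(X<460)&(Y>280)&(Y<440)]
print(len(q)); 
if len(q): print(q.mean(0),np.percentile(q,[2,98],axis=0),line_dir(q[:,:2]))
E
```

```text
clock: 2.45
eef_pos: [407.2, 356.4, 236.3]
tool_rot: [2.931, -0.001, 1.706]
force: [0.8, 0.3, -0.3]
width: 43.2
gripper_force: 0.0
(array([-0.3,  0.1,  0.3]), array([ 0.   , -0.001,  0.001])) (array([-0.4,  0.1, 90.3]), array([ 0.   , -0.001,  0.001]))
0.97 [418.88664006 369.49380857 168.54863073] 2346
2196
[418.81281229 364.55607993 168.56168745] [[408.90235291 303.39001917 166.43228333]
 [429.83001363 416.78651932 170.21112606]] (array([418.81281229, 364.55607993]), array([ 0.13705141, -0.99056394]))
```

View pics/w1.png

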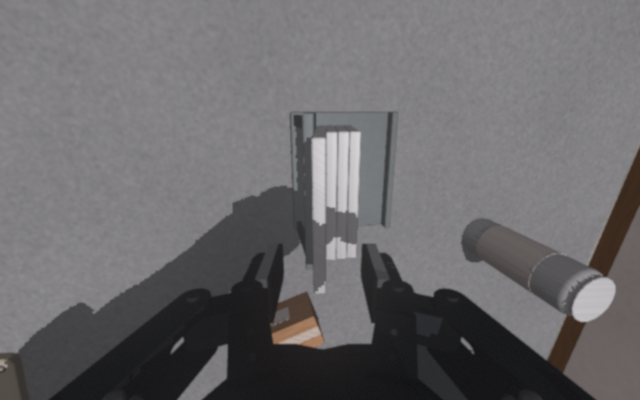

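The wrist view shows the board's edge at column ~319, midway between the jaws (~273 and ~370). I'll descend 89 mm and close.

```bash
python3 -m creep '[{"jaw":0.0,"xyz":[0,0,40],"angular":[0,0,0]},{"jaw":0.0,"xyz":[0,-1,70],"angular":[0,0,0]},{"jaw":0.0,"xyz":[0,-1,85],"angular":[0,0,0]},{"jaw":0.0,"xyz":[0,-1,89],"angular":[0,0,0]},{"jaw":0.0,"xyz":[0,-1,89],"angular":[0,0,0]},{"jaw":-1,"xyz":[0,-1,89],"angular":[0,0,0]},{"jaw":-1,"xyz":[0,-1,89],"angular":[0,0,0]},{"jaw":-1,"xyz":[0,-1,89],"angular":[0,0,0]},{"jaw":-1,"xyz":[0,-1,89],"angular":[0,0,0]},{"jaw":-1,"xyz":[0,-1,89],"angular":[0,0,0]}]'
```

```text
clock: 3.8
eef_pos: [424.9, 358.6, 149.8]
tool_rot: [2.931, -0.002, 1.705]
force: [-2.1, 0.6, 6.5]
width: 9.0
gripper_force: 60.6
```

```bash
python3 -m creep '[{"jaw":-1,"xyz":[0,0,-4],"angular":[0,0,0]},{"jaw":-1,"xyz":[0,0,-10],"angular":[0,0,0]},{"jaw":-1,"xyz":[0,0,-17],"angular":[0,0,0]},{"jaw":-1,"xyz":[0,0,-24],"angular":[0,0,0]},{"jaw":-1,"xyz":[0,0,-31],"angular":[0,0,0]},{"jaw":-1,"xyz":[0,0,-38],"angular":[0,0,0]},{"jaw":-1,"xyz":[0,0,-46],"angular":[0,0,0]},{"jaw":-1,"xyz":[0,0,-54],"angular":[0,0,0]},{"jaw":-1,"xyz":[0,0,-62],"angular":[0,0,0]},{"jaw":-1,"xyz":[0,0,-70],"angular":[0,0,0]},{"jaw":-1,"xyz":[0,0,-78],"angular":[0,0,0]},{"jaw":-1,"xyz":[0,0,-86],"angular":[0,0,0]}]'
python3 - <<'E'
from h import *
im,d,m=shot('scene'); P=cloud(d,m)
print(ctrl.read_state()['force'])
cv2.imwrite('pics/draw.png',cv2.resize(im[100:260,380:590,::-1],None,fx=3,fy=3))
E
```

```text
clock: 5.3
eef_pos: [406.9, 355.8, 233.7]
tool_rot: [2.931, -0.001, 1.705]
force: [-0.4, 0.9, -2.9]
width: 9.4
gripper_force: 59.0
[ 0.07005256  0.23769067 -2.05086466]
```

View pics/draw.png

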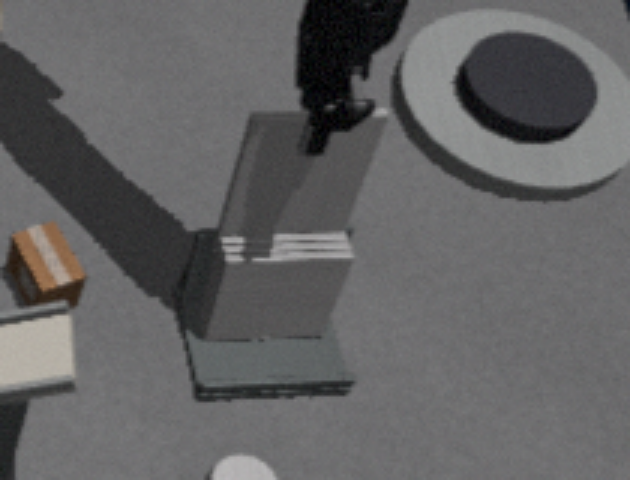

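The tall board (crop (310,170)) comes out cleanly and the short boards (285,250) stay put. I'll keep drawing.

```bash
python3 -m creep '[{"jaw":-1,"xyz":[0,0,-8],"angular":[0,0,0]},{"jaw":-1,"xyz":[0,0,-16],"angular":[0,0,0]},{"jaw":-1,"xyz":[0,0,-24],"angular":[0,0,0]},{"jaw":-1,"xyz":[0,0,-32],"angular":[0,0,0]},{"jaw":-1,"xyz":[0,0,-42],"angular":[0,0,0]},{"jaw":-1,"xyz":[0,0,-56],"angular":[0,0,0]},{"jaw":-1,"xyz":[0,0,-72],"angular":[0,0,0]},{"jaw":-1,"xyz":[0,0,-90],"angular":[0,0,0]},{"jaw":-1,"xyz":[0,0,-110],"angular":[0,0,0]},{"jaw":-1,"xyz":[0,0,-120],"angular":[0,0,0]},{"jaw":-1,"xyz":[0,0,-120],"angular":[0,0,0]}]'
cat >> h.py <<'E'
CY=1.615; cx=np.array([np.cos(CY),np.sin(CY),0]); cy=np.array([-np.sin(CY),np.cos(CY),0]); CO=np.array([638.8,-226,0.])
RG=tool(cx,[0,0,-1])
E
python3 - <<'E'
from h import *
s=ctrl.read_state(); print(s['eef_pos'],s['force'],s['qpos'].round(2))
print(rel(CO+[0,0,280],RG), rel(CO+[0,120,330],RG))
im,d,m=shot('scene'); P=cloud(d,m)
E
```

```text
clock: 6.72
eef_pos: [382.3, 352.6, 351.3]
tool_rot: [2.93, -0.002, 1.705]
force: [0.9, -0.2, -2.5]
width: 8.6
gripper_force: 59.3
[382.29588747 352.64230229 351.28246709] [ 0.87527058 -0.22173599 -2.49218184] [-1.29  0.28  0.53  1.89 -0.02  0.84 -0.65]
(array([-607.9,  158.2,  105.7]), array([ 0.172,  0.155, -1.475])) (array([-488.9,  184.3,   60.3]), array([ 0.172,  0.155, -1.475]))
```

```bash
python3 -m creep '[{"jaw":-1,"xyz":[-30,9,2],"angular":[0.01,0.01,-0.08]},{"jaw":-1,"xyz":[-80,23,5],"angular":[0.02,0.02,-0.2]},{"jaw":-1,"xyz":[-134,38,8],"angular":[0.04,0.03,-0.33]},{"jaw":-1,"xyz":[-188,54,12],"angular":[0.05,0.05,-0.46]},{"jaw":-1,"xyz":[-243,69,15],"angular":[0.07,0.06,-0.59]},{"jaw":-1,"xyz":[-298,85,18],"angular":[0.085,0.075,-0.72]},{"jaw":-1,"xyz":[-353,100,22],"angular":[0.1,0.09,-0.86]},{"jaw":-1,"xyz":[-408,116,25],"angular":[0.115,0.105,-0.99]},{"jaw":-1,"xyz":[-463,132,28],"angular":[0.13,0.12,-1.12]},{"jaw":-1,"xyz":[-520,148,32],"angular":[0.15,0.135,-1.26]},{"jaw":-1,"xyz":[-575,164,35],"angular":[0.16,0.147,-1.39]},{"jaw":-1,"xyz":[-608,173,37],"angular":[0.172,0.155,-1.475]}]'
python3 -m creep '[{"jaw":-1,"xyz":[0,0,0],"angular":[0,0,0]},{"jaw":-1,"xyz":[0,0,0],"angular":[0,0,0]},{"jaw":-1,"xyz":[0,0,0],"angular":[0,0,0]}]'
cat > g.py <<'E'
from h import *
# board pose relative to the guides, from the fixed cameras
s=ctrl.read_state(); p=np.array(s['eef_pos']); print(p.round(1),np.round(s['tool_rot'],3))
print('to',rel(CO+[0,0,p[2]],RG))
for n in('scene','top','wrist'):
    im,d,m=shot(n); P=cloud(d,m).reshape(-1,3); 
    c=np.c_[(P-CO)@cx,(P-CO)@cy,P[:,2]]
    q=c[(abs(c[:,0])<25)&(abs(c[:,1])<80)&(c[:,2]<p[2]-25)&(c[:,2]>max(105,p[2]-150))]
    if len(q)>30:
        print(n,len(q),'x',np.percentile(q[:,0],[3,50,97]).round(1),'y',np.percentile(q[:,1],[1,99]).round(1),'z',np.percentile(q[:,2],[1,99]).round(1))
        A=np.c_[q[:,1:],np.ones(len(q))]; print('  x=a y+b z+c',np.linalg.lstsq(A,q[:,0],rcond=None)[0].round(3))
    for k in(-1,1):
        g=c[(abs(c[:,0])<25)&(c[:,1]*k>45)&(c[:,1]*k<85)&(c[:,2]>80)&(c[:,2]<100)]
        if len(g)>10: print('  guide',k,len(g),np.percentile(g,[3,97],axis=0).round(1).tolist())
E
python3 g.py
```

```text
clock: 8.28
eef_pos: [638.6, -230.8, 348.2]
tool_rot: [-3.139, -0.003, -3.098]
force: [1.4, 0.5, -1.7]
width: 9.4
gripper_force: 59.2
clock: 8.65
eef_pos: [638.6, -224.9, 349.9]
tool_rot: [3.141, -0.001, -3.096]
force: [-0.5, 0.6, -2.3]
width: 9.2
gripper_force: 59.3
[ 638.6 -224.9  349.9] [ 3.141e+00 -1.000e-03 -3.096e+00]
to (array([-0.1, -1.2, -0. ]), array([ 0.   , -0.001,  0.001]))
scene 514 x [-2.2  5.5  6.3] y [-61.   56.2] z [212.7 323.1]
  x=a y+b z+c [0.03  0.005 3.899]
  guide -1 78 [[-15.5, -70.9, 81.5], [13.1, -51.6, 98.6]]
  guide 1 80 [[-16.1, 49.5, 80.5], [12.7, 70.9, 97.7]]
  guide -1 37 [[4.1, -69.6, 80.5], [15.2, -49.3, 97.7]]
wrist 198 x [-4.3 -0.   4.4] y [59.5 60.6] z [222.2 322.9]
  x=a y+b z+c [-2.2000e-01  1.0000e-03  1.3107e+01]
  guide 1 230 [[-17.2, 52.1, 92.7], [12.1, 70.5, 96.0]]
```

```bash
python3 -m creep '[{"jaw":-1,"xyz":[0,-1,20],"angular":[0,0,0]},{"jaw":-1,"xyz":[0,-2,50],"angular":[0,0,0]},{"jaw":-1,"xyz":[0,-2,80],"angular":[0,0,0]},{"jaw":-1,"xyz":[0,-2,98],"angular":[0,0,0]},{"jaw":-1,"xyz":[0,-2,106],"angular":[0,0,0]},{"jaw":-1,"xyz":[0,-2,106],"angular":[0,0,0]}]'
python3 g.py; python3 - <<'E'
from h import *
im,d,m=shot('wrist','w2.png')
E
```

```text
clock: 9.55
eef_pos: [638.9, -228.6, 244.3]
tool_rot: [-3.14, -0.0, -3.098]
force: [-1.1, -0.1, -1.0]
width: 9.0
gripper_force: 59.2
[ 638.9 -228.6  244.3] [-3.14  -0.    -3.098]
to (array([ 0. ,  2.6, -0. ]), array([-0.001, -0.   , -0.   ]))
scene 390 x [-6.1  1.6  2.3] y [-60.8  55.6] z [107.7 218.5]
  x=a y+b z+c [0.031 0.005 0.669]
  guide -1 78 [[-15.8, -71.4, 83.4], [13.2, -50.8, 97.0]]
  guide 1 40 [[-0.5, 49.3, 81.1], [12.6, 71.3, 98.4]]
wrist 201 x [-7.8 -3.5  1. ] y [59.1 60. ] z [117.  218.2]
  x=a y+b z+c [-1.7390e+00  6.0000e-03  9.9567e+01]
  guide -1 39 [[-16.8, -53.8, 81.3], [12.8, -48.9, 95.1]]
  guide 1 460 [[-16.9, 51.9, 83.4], [12.6, 71.3, 95.8]]
```

View pics/w2.png

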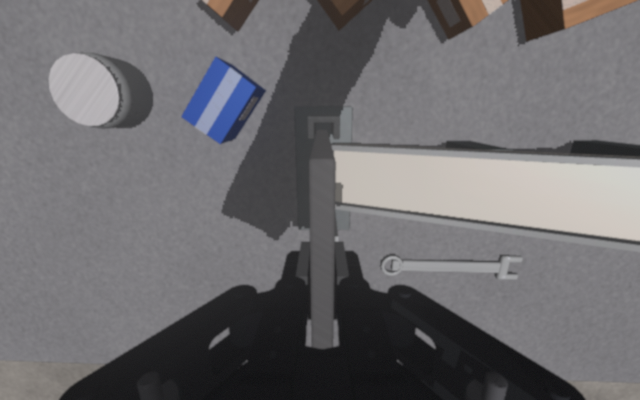

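The wrist view shows the board's edge (column ~322, row 140) over the near guide's slot (~(324,122)). It's about 1 mm off along the chute, so I'll correct that and lower.

```bash
python3 -m creep '[{"jaw":-1,"xyz":[0,1.3,5],"angular":[0,0,0]},{"jaw":-1,"xyz":[0,1.3,10],"angular":[0,0,0]},{"jaw":-1,"xyz":[0,1.3,15],"angular":[0,0,0]},{"jaw":-1,"xyz":[0,1.3,20],"angular":[0,0,0]},{"jaw":-1,"xyz":[0,1.3,25],"angular":[0,0,0]},{"jaw":-1,"xyz":[0,1.3,30],"angular":[0,0,0]}]'
python3 g.py
```

```text
clock: 10.5
eef_pos: [638.6, -227.5, 213.7]
tool_rot: [-3.141, -0.001, -3.098]
force: [0.0, -0.3, -2.5]
width: 9.5
gripper_force: 59.3
[ 638.6 -227.5  213.7] [-3.141e+00 -1.000e-03 -3.098e+00]
to (array([-0.2,  1.4, -0. ]), array([-0.001, -0.001, -0.   ]))
scene 255 x [-5.3  2.8  3.7] y [-60.9  50.8] z [105.8 187.3]
  x=a y+b z+c [0.037 0.011 1.172]
  guide -1 98 [[-15.5, -70.9, 80.8], [13.1, -50.5, 97.5]]
  guide 1 44 [[0.9, 48.5, 81.2], [12.6, 70.8, 98.8]]
wrist 180 x [-6.  -1.8  2.8] y [60.2 61.1] z [108.8 188. ]
  x=a y+b z+c [-1.87500e+00 -2.00000e-03  1.12729e+02]
  guide 1 585 [[-16.7, 51.7, 87.0], [11.9, 71.0, 96.3]]
```

Entered freely (foot at ~75 mm, no force). I'll lower to the seat.

```bash
python3 -m creep '[{"jaw":-1,"xyz":[0,0,8],"angular":[0,0,0]},{"jaw":-1,"xyz":[0,0,18],"angular":[0,0,0]},{"jaw":-1,"xyz":[0,0,28],"angular":[0,0,0]},{"jaw":-1,"xyz":[0,0,38],"angular":[0,0,0]},{"jaw":-1,"xyz":[0,0,48],"angular":[0,0,0]},{"jaw":-1,"xyz":[0,0,56],"angular":[0,0,0]},{"jaw":-1,"xyz":[0,0,61],"angular":[0,0,0]},{"jaw":-1,"xyz":[0,0,63],"angular":[0,0,0]},{"jaw":-1,"xyz":[0,0,63],"angular":[0,0,0]}]'
```

```text
clock: 11.78
eef_pos: [638.7, -227.5, 151.2]
tool_rot: [-3.141, -0.0, -3.098]
force: [1.1, -0.6, -2.5]
width: 9.7
gripper_force: 59.3
```

```bash
python3 -m creep '[{"jaw":-1,"xyz":[0,0,1.5],"angular":[0,0,0]},{"jaw":-1,"xyz":[0,0,3],"angular":[0,0,0]},{"jaw":-1,"xyz":[0,0,3],"angular":[0,0,0]}]'
```

```text
clock: 12.15
eef_pos: [639.1, -227.8, 150.0]
tool_rot: [-3.14, 0.001, -3.098]
force: [-1.1, -0.1, 5.6]
width: 9.7
gripper_force: 60.6
```

Seated: the vertical force changed from −2.5 to +5.6 N at TCP z 150. I'll release and rise.

```bash
python3 -m creep '[{"jaw":0.0,"xyz":[0,0,2.5],"angular":[0,0,0]},{"jaw":0.0,"xyz":[0,0,2],"angular":[0,0,0]},{"jaw":0.0,"xyz":[0,0,2],"angular":[0,0,0]},{"jaw":0.0,"xyz":[0,0,2],"angular":[0,0,0]},{"jaw":0.0,"xyz":[0,0,-20],"angular":[0,0,0]},{"jaw":0.0,"xyz":[0,0,-70],"angular":[0,0,0]},{"jaw":0.4,"xyz":[0,0,-110],"angular":[0,0,0]},{"jaw":0.4,"xyz":[0,0,-110],"angular":[0,0,0]}]'
cat >> h.py <<'E'
def pick(c,lift=0):
    "tool z down, TCP 40 above bench+lift, closing along the carton's short side; nearest half turn"
    cxx,cyy,yaw=c; y=np.array([-np.sin(yaw),np.cos(yaw),0]); s=ctrl.read_state()
    o=[rel([cxx,cyy,40+lift],tool(k*y,[0,0,-1])) for k in(1,-1)]
    return o
th=.42
dx=np.array([cx[0]*np.cos(th),cx[1]*np.cos(th),np.sin(th)]); dz=np.array([-cx[0]*np.sin(th),-cx[1]*np.sin(th),np.cos(th)])
def deck(s,h=0,k=1):
    "carton centre at s along the deck, TCP 12 above centre, h above deck"
    p=DO+s*dx+(40+h)*dz
    return rel(p,tool(k*cy,-dz))
E
cat > v.py <<'E'
from h import *
cl=cartons(); s=ctrl.read_state(); print('q',s['qpos'].round(2),s['eef_pos'].round(1))
E
python3 v.py
python3 - <<'E'
from h import *
im,d,m=shot('scene','placed.png')
# deck geometry: line of rails, board, low end
for n in('top','scene'):
    im,d,m=shot(n); P=cloud(d,m).reshape(-1,3); c=P-CO; c=np.c_[c@cx,c@cy,c[:,2]]
    b=c[(abs(c[:,0])<25)&(abs(c[:,1])<70)&(c[:,2]>100)&(c[:,2]<180)]
    print(n,'board',len(b),np.percentile(b,[2,50,98],axis=0).round(1).tolist())
    q=c[(c[:,0]>30)&(c[:,0]<360)&(abs(c[:,1])<28)]; h=q[:,2]-30-np.tan(.42)*(q[:,0]-12)
    k=abs(h)<12; print(' deck offset h',np.median(h[k]).round(1),'slope',np.polyfit(q[k][:,0],q[k][:,2],1).round(3))
    q=c[(c[:,0]>20)&(c[:,0]<370)&(abs(c[:,1])<50)]; h=q[:,2]-30-np.tan(.42)*(q[:,0]-12)
    r=q[(h>7)&(h<18)]
    for k in(-1,1):
        e=r[r[:,1]*k>20]; print(' rail',k,len(e),np.median(e[:,1]).round(1),np.polyfit(e[:,0],e[:,1],1).round(3))
E
```

```text
clock: 13.15
eef_pos: [640.7, -228.4, 262.2]
tool_rot: [-3.138, 0.007, -3.098]
force: [0.1, -0.2, -1.4]
width: 59.8
gripper_force: 0.0
[436.2 151.   72.2  48.1  55.8] yaw 0.451 rgb [175. 145. 115.] n 546
[442.3  21.1  48.   72.1  55.9] yaw 1.982 rgb [178. 148. 117.] n 530
q [ 0.15  0.68  0.27  1.42 -0.19  1.06  2.07] [ 639.4 -227.7  259.7]Traceback (most recent call last):
  File "<stdin>", line 7, in <module>
    return _quantile_unchecked(
        a, q, axis, out, overwrite_input, method, keepdims, weights)
    return _ureduce(a,
                    func=_quantile_ureduce_func,
    ...<5 lines>...
                    overwrite_input=overwrite_input,
                    method=method)
    r = func(a, **kwargs)
    result = _quantile(arr,
                       quantiles=q,
    ...<2 lines>...
                       out=out,
                       weights=wgt)
    slices_having_nans = np.isnan(arr[-1, ...])
                                  ~~~^^^^^^^^^
IndexError: index -1 is out of bounds for axis 0 with size 0
```

View pics/placed.png

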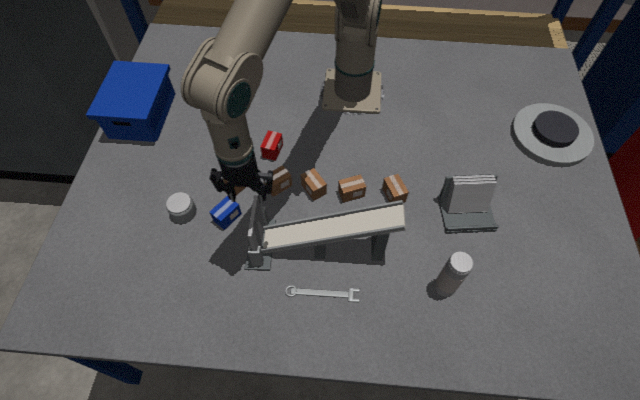

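The board stands upright in the guides at about (258,232), and the short boards still lean in the rack (470,200). Next are the cartons, starting with the second from the right at (435,−206). I'll approach and check with the wrist camera.

```bash
cat >> h.py <<'E'
DO=CO+12*cx+[0,0,30]+0.8*cy
def wc(near=None):
    "cartons seen by the wrist camera (tops)"
    im,d,m=shot('wrist'); P=cloud(d,m)
    ok=(P[...,2]>49)&(P[...,2]<64)&(d>60)&(P[...,0]<545)
    n,l,st,ce=cv2.connectedComponentsWithStats(ok.astype(np.uint8)); out=[]
    for i in range(1,n):
        if st[i,4]<600: continue
        q=P[l==i]; r=cv2.minAreaRect(q[:,:2].astype(np.float32)); bx=cv2.boxPoints(r); L=max([bx[1]-bx[0],bx[2]-bx[1]],key=np.linalg.norm)
        yaw=float(np.arctan2(L[1],L[0])%np.pi); out.append((*r[0],yaw)); print('wrist',np.round([*r[0],*r[1]],1),round(yaw,3),im[l==i].mean(0).round())
    return out
E
python3 - <<'E'
from h import *
print(pick((435.2,-206.1,2.309),140))
E
```

```text
[(array([201.5,  29.7,  77.5]), array([ 3.000e-03, -1.000e-03, -2.265e+00])), (array([201.5,  29.7,  77.5]), array([-0.001, -0.002,  0.877]))]
```

```bash
python3 -m creep '[{"jaw":0.6,"xyz":[60,8,0],"angular":[0,0,0.15]},{"jaw":0.6,"xyz":[120,16,20],"angular":[0,0,0.33]},{"jaw":0.6,"xyz":[180,26,60],"angular":[0,0,0.51]},{"jaw":0.6,"xyz":[201,30,77],"angular":[0,0,0.69]},{"jaw":0.6,"xyz":[201,30,77],"angular":[0,0,0.877]},{"jaw":0.6,"xyz":[201,30,77],"angular":[0,0,0.877]},{"jaw":0.6,"xyz":[201,30,77],"angular":[0,0,0.877]}]'
python3 - <<'E'
from h import *
print(ctrl.read_state()['eef_pos'],ctrl.read_state()['qpos'].round(2))
for c in wc(): print(pick(c))
cartons()
im,d,m=shot('wrist','w3.png')
E
```

```text
clock: 14.18
eef_pos: [436.8, -206.2, 180.9]
tool_rot: [-3.14, 0.0, 2.312]
force: [0.3, -0.4, 0.2]
width: 67.9
gripper_force: 0.0
[ 436.75698508 -206.17273767  180.86048834] [ 0.05  0.54  0.48  2.05 -0.41  0.64  1.55]
wrist [449.8   2.7  49.   36.3] 0.428 [177. 142. 118.]
wrist [ 298.8 -245.3   49.2   72.2] 2.945 [194.  93.  93.]
wrist [437.6 -96.   72.6  48.1] 0.675 [185. 151. 129.]
wrist [ 434.6 -206.8   48.1   72.3] 2.301 [124. 106.  95.]
wrist [ 280.1 -372.7   49.7   72.3] 2.569 [210. 189. 105.]
wrist [ 456.3 -314.7   26.    76.4] 2.119 [143. 113.  93.]
wrist [ 537.3 -325.7   47.6   21. ] 0.983 [ 82. 100. 154.]
[(array([145.5, 150.7, 140.8]), array([-1.000e-03, -0.000e+00, -1.258e+00])), (array([145.5, 150.7, 140.8]), array([-0.000e+00,  1.000e-03,  1.883e+00]))]
[(array([  64.4, -128.1,  141.1]), array([0.000e+00, 2.000e-03, 2.508e+00])), (array([  64.4, -128.1,  141.1]), array([-0.001,  0.   , -0.633]))]
[(array([ 81. ,  75.1, 140.9]), array([-1.000e-03, -1.000e-03, -1.506e+00])), (array([ 81. ,  75.1, 140.9]), array([-1.000e-03,  1.000e-03,  1.636e+00]))]
[(array([  1.2,  -1.9, 141. ]), array([-1.000e-03, -2.000e-03, -3.132e+00])), (array([  1.2,  -1.9, 141. ]), array([-0.001,  0.   ,  0.01 ]))]
[(array([ -17. , -227.8,  141.3]), array([0.000e+00, 2.000e-03, 2.884e+00])), (array([ -17. , -227.8,  141.3]), array([-0.001,  0.   , -0.257]))]
[(array([-93.1, -58.7, 141.1]), array([-1.000e-03, -2.000e-03, -2.949e+00])), (array([-93.1, -58.7, 141.1]), array([-0.001,  0.001,  0.192]))]
[(array([-155.9,   -6.3,  141.1]), array([-1.000e-03, -1.000e-03, -1.813e+00])), (array([-155.9,   -6.3,  141.1]), array([-1.000e-03,  1.000e-03,  1.328e+00]))]
[435.9 151.2  71.7  48.8  55.9] yaw 0.446 rgb [179. 149. 118.] n 544
[442.3  21.1  48.   72.   55.7] yaw 1.983 rgb [182. 151. 120.] n 532
[437.6 -95.   71.9  47.8  55.9] yaw 0.677 rgb [181. 151. 120.] n 529
```

View pics/w3.png

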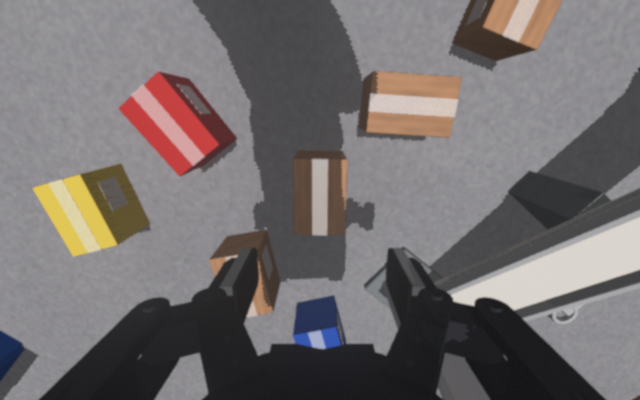

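The wrist view shows the wanted brown carton centred under the jaws at about (320,193). Red, yellow and blue are to the sides. I'll grip it.

```bash
python3 -m creep '[{"jaw":0.6,"xyz":[1,-2,50],"angular":[0,0,0.01]},{"jaw":0.6,"xyz":[1,-2,105],"angular":[0,0,0.01]},{"jaw":0.6,"xyz":[1,-2,134],"angular":[0,0,0.01]},{"jaw":0.6,"xyz":[1,-2,141],"angular":[0,0,0.01]},{"jaw":-0.5,"xyz":[1,-2,141],"angular":[0,0,0.01]},{"jaw":-0.5,"xyz":[1,-2,141],"angular":[0,0,0.01]},{"jaw":-0.5,"xyz":[1,-2,141],"angular":[0,0,0.01]},{"jaw":-0.5,"xyz":[1,-2,120],"angular":[0,0,0.01]},{"jaw":-0.5,"xyz":[1,-2,70],"angular":[0,0,0.01]},{"jaw":-0.5,"xyz":[1,-2,10],"angular":[0,0,0.01]},{"jaw":-0.5,"xyz":[1,-2,-50],"angular":[0,0,0.01]},{"jaw":-0.5,"xyz":[1,-2,-50],"angular":[0,0,0.01]}]'
python3 - <<'E'
from h import *
print(deck(150,120,-1),deck(150,8,-1),deck(150,2,-1))
E
```

```text
clock: 15.82
eef_pos: [436.8, -208.0, 235.7]
tool_rot: [3.138, 0.009, 2.299]
force: [0.5, 0.6, -1.9]
width: 47.2
gripper_force: 62.6
(array([-8.250e+01,  1.911e+02, -1.000e-01]), array([-0.137,  0.411,  0.675])) (array([-46.2, 219.6, 102. ]), array([-0.137,  0.411,  0.675])) (array([-44.2, 221.1, 107.4]), array([-0.137,  0.411,  0.675]))
```

```bash
python3 -m creep '[{"jaw":-0.5,"xyz":[-20,47,0],"angular":[-0.03,0.09,0.15]},{"jaw":-0.5,"xyz":[-41,95,0],"angular":[-0.06,0.18,0.3]},{"jaw":-0.5,"xyz":[-62,143,0],"angular":[-0.1,0.28,0.46]},{"jaw":-0.5,"xyz":[-83,191,0],"angular":[-0.137,0.411,0.675]},{"jaw":-0.5,"xyz":[-83,191,0],"angular":[-0.137,0.411,0.675]},{"jaw":-0.5,"xyz":[-83,191,0],"angular":[-0.137,0.411,0.675]},{"jaw":-0.5,"xyz":[-83,191,0],"angular":[-0.137,0.411,0.675]}]'
python3 - <<'E'
from h import *
print(deck(150,120,-1),deck(150,4,-1))
s=ctrl.read_state();print(s['eef_pos'],s['qpos'].round(2))
im,d,m=shot('scene','s4.png'); 
E
```

```text
clock: 16.7
eef_pos: [631.2, -142.0, 231.2]
tool_rot: [-3.131, -0.424, 1.61]
force: [0.2, 0.2, -1.0]
width: 47.2
gripper_force: 62.7
(array([ 2.1,  3.1, -5.8]), array([-0.009, -0.004, -0.004])) (array([  1.6,   4.1, 110.2]), array([-0.009, -0.004, -0.004]))
[ 631.16270833 -142.02477065  231.15935083] [ 0.08  0.81  0.56  1.43 -0.76  1.36  0.89]
```

View pics/s4.png

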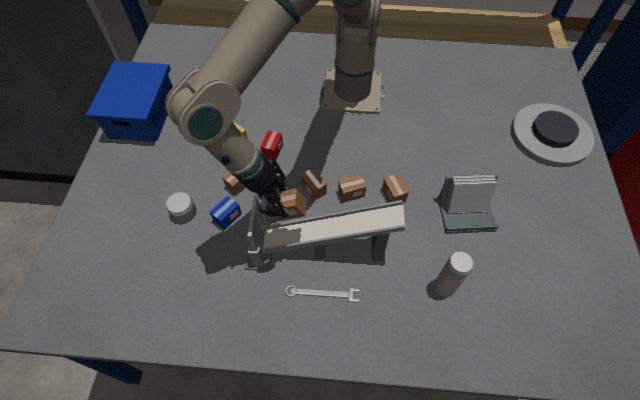

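Carton held at (293,203) above the chute, clear of the board. I'll lower it with the deck tilt and release.

```bash
python3 -m creep '[{"jaw":-0.5,"xyz":[2,4,30],"angular":[-0.009,-0.004,-0.004]},{"jaw":-0.5,"xyz":[2,4,60],"angular":[-0.009,-0.004,-0.004]},{"jaw":-0.5,"xyz":[2,4,85],"angular":[-0.009,-0.004,-0.004]},{"jaw":-0.5,"xyz":[2,4,100],"angular":[-0.009,-0.004,-0.004]},{"jaw":-0.5,"xyz":[2,4,108],"angular":[-0.009,-0.004,-0.004]},{"jaw":-0.5,"xyz":[2,4,110],"angular":[-0.009,-0.004,-0.004]},{"jaw":-0.5,"xyz":[2,4,110],"angular":[-0.009,-0.004,-0.004]}]'
python3 - <<'E'
from h import *
print(deck(150,4,-1),deck(150,0,-1))
E
```

```text
clock: 17.62
eef_pos: [633.5, -95.2, 132.2]
tool_rot: [3.14, -0.419, 1.615]
force: [0.0, 0.2, -1.2]
width: 47.3
gripper_force: 62.7
(array([-0.2, -1.3,  0.8]), array([0.002, 0.001, 0.   ])) (array([-0.2, -1.3,  4.8]), array([0.002, 0.001, 0.   ]))
```

```bash
python3 -m creep '[{"jaw":-0.5,"xyz":[0,-1,3],"angular":[0,0,0]},{"jaw":0.4,"xyz":[0,-1,3],"angular":[0,0,0]},{"jaw":0.4,"xyz":[0,-1,3],"angular":[0,0,0]},{"jaw":0.5,"xyz":[0,-1,3],"angular":[0,0,0]},{"jaw":0.6,"xyz":[0,-1,-20],"angular":[0,0,0]},{"jaw":0.6,"xyz":[0,-1,-60],"angular":[0,0,0]},{"jaw":0.6,"xyz":[0,-1,-110],"angular":[0,0,0]},{"jaw":0.6,"xyz":[0,-1,-110],"angular":[0,0,0]}]'
cat > v.py <<'E'
from h import *
cl=cartons(); s=ctrl.read_state(); print('q',s['qpos'].round(2),s['eef_pos'].round(1))
for n in('top','scene','wrist'):
    im,d,m=shot(n); P=cloud(d,m).reshape(-1,3); c=P-DO; c=np.c_[c@dx,c@cy,c@dz]
    q=c[(c[:,0]>0)&(c[:,0]<400)&(abs(c[:,1])<34)&(c[:,2]>50)&(c[:,2]<61)]
    if len(q)>40: print(n,'tops on deck s',np.percentile(q[:,0],[1,99]).round(1),'y',np.percentile(q[:,1],[2,98]).round(1),'hist/20mm',np.histogram(q[:,0],np.arange(0,401,20))[0])
    c=P-CO; c=np.c_[c@cx,c@cy,c[:,2]]; b=c[(abs(c[:,0])<25)&(abs(c[:,1])<64)&(c[:,2]>105)&(c[:,2]<180)]
    if len(b)>40: print(n,'board',np.percentile(b,[3,97],axis=0).round(1).tolist())
for c in cl:
    print(np.round(c,2)); 
    for o in pick(c,140): print('   hover',*o)
E
python3 v.py
```

```text
clock: 18.62
eef_pos: [635.6, -143.2, 236.0]
tool_rot: [3.134, -0.415, 1.615]
force: [-0.8, 0.0, -0.2]
width: 68.6
gripper_force: 0.0
[ 440.2 -327.9   48.7   72.8   55.7] yaw 2.497 rgb [180. 149. 117.] n 545
q [ 0.08  0.8   0.56  1.43 -0.76  1.35  0.89] [ 634.7 -141.1  233.8]
scene tops on deck s [10.7 84.8] y [-26.6  21.4] hist/20mm [ 59 105 103 113  36   0   0   0   0   0   0   0   0   0   0   0   0   0
   0   0]
scene board [[-13.0, -60.0, 109.2], [-1.6, 54.5, 171.9]]
wrist tops on deck s [13.7 84.5] y [-23.8  21.9] hist/20mm [ 268  888  936 1006  403    0    0    0    0    0    0    0    0    0
    0    0    0    0    0    0]
[ 440.2  -327.88    2.5 ]
   hover [-185.9 -201.7  -27.3] [-0.476 -0.223  2.219]
   hover [-185.9 -201.7  -27.3] [ 0.185 -0.394 -0.869]
```

The first carton rests against the board (s≈12–85). Next is the carton at (440,−328).

```bash
python3 -m creep '[{"jaw":0.6,"xyz":[0,-50,-5],"angular":[0.03,-0.06,-0.14]},{"jaw":0.6,"xyz":[0,-110,-10],"angular":[0.06,-0.13,-0.3]},{"jaw":0.6,"xyz":[-30,-165,-15],"angular":[0.1,-0.2,-0.46]},{"jaw":0.6,"xyz":[-80,-190,-20],"angular":[0.13,-0.28,-0.62]},{"jaw":0.6,"xyz":[-135,-202,-25],"angular":[0.16,-0.34,-0.76]},{"jaw":0.6,"xyz":[-186,-202,-27],"angular":[0.185,-0.394,-0.869]},{"jaw":0.6,"xyz":[-186,-202,-27],"angular":[0.185,-0.394,-0.869]},{"jaw":0.6,"xyz":[-186,-202,-27],"angular":[0.185,-0.394,-0.869]},{"jaw":0.6,"xyz":[-186,-202,-27],"angular":[0.185,-0.394,-0.869]}]'
python3 - <<'E'
from h import *
for c in wc():
    o=pick(c)[1]
    if np.hypot(*o[0][:2])<60: print(*o)
E
```

```text
clock: 19.95
eef_pos: [440.9, -327.4, 180.6]
tool_rot: [3.141, 0.001, 2.499]
force: [0.6, 0.4, 0.1]
width: 68.5
gripper_force: 0.0
wrist [ 315.6 -249.2   47.9   38.7] 1.37 [182.  99. 100.]
wrist [438.7 -97.7  74.6  46.7] 0.702 [175. 143. 121.]
wrist [ 280.1 -373.1   49.4   72.3] 2.572 [212. 193. 109.]
wrist [ 439.7 -329.4   48.    72.9] 2.49 [116. 101.  91.]
wrist [ 537.9 -338.2   29.2   35. ] 2.545 [ 80. 101. 162.]
wrist [ 530.9 -463.    48.7   25.8] 1.492 [157. 156. 158.]
[  0.2  -2.3 140.8] [0.    0.002 0.009]
```

```bash
python3 -m creep '[{"jaw":0.6,"xyz":[0,-2,50],"angular":[0,0,0.01]},{"jaw":0.6,"xyz":[0,-2,105],"angular":[0,0,0.01]},{"jaw":0.6,"xyz":[0,-2,134],"angular":[0,0,0.01]},{"jaw":0.6,"xyz":[0,-2,141],"angular":[0,0,0.01]},{"jaw":-0.5,"xyz":[0,-2,141],"angular":[0,0,0.01]},{"jaw":-0.5,"xyz":[0,-2,141],"angular":[0,0,0.01]},{"jaw":-0.5,"xyz":[0,-2,141],"angular":[0,0,0.01]},{"jaw":-0.5,"xyz":[0,-2,120],"angular":[0,0,0.01]},{"jaw":-0.5,"xyz":[0,-2,70],"angular":[0,0,0.01]},{"jaw":-0.5,"xyz":[0,-2,10],"angular":[0,0,0.01]},{"jaw":-0.5,"xyz":[0,-2,-50],"angular":[0,0,0.01]},{"jaw":-0.5,"xyz":[0,-2,-70],"angular":[0,0,0.01]}]'
python3 - <<'E'
from h import *
print(deck(165,120,-1))
E
```

```text
clock: 21.5
eef_pos: [440.0, -331.8, 255.1]
tool_rot: [3.141, 0.009, 2.487]
force: [0.1, -0.3, -2.6]
width: 47.2
gripper_force: 62.6
(array([-29.8, 279. ,  12.1]), array([-0.179,  0.401,  0.86 ]))
```

```bash
python3 -m creep '[{"jaw":-0.5,"xyz":[-5,48,0],"angular":[-0.03,0.07,0.14]},{"jaw":-0.5,"xyz":[-10,98,2],"angular":[-0.06,0.14,0.3]},{"jaw":-0.5,"xyz":[-16,150,5],"angular":[-0.1,0.22,0.46]},{"jaw":-0.5,"xyz":[-22,205,8],"angular":[-0.13,0.29,0.62]},{"jaw":-0.5,"xyz":[-30,255,12],"angular":[-0.16,0.35,0.76]},{"jaw":-0.5,"xyz":[-30,279,12],"angular":[-0.179,0.401,0.86]},{"jaw":-0.5,"xyz":[-30,279,12],"angular":[-0.179,0.401,0.86]},{"jaw":-0.5,"xyz":[-30,279,12],"angular":[-0.179,0.401,0.86]},{"jaw":-0.5,"xyz":[-30,279,12],"angular":[-0.179,0.401,0.86]}]'
python3 - <<'E'
from h import *
print(deck(165,2,-1))
E
```

```text
clock: 22.62
eef_pos: [632.1, -128.7, 239.3]
tool_rot: [-3.136, -0.422, 1.612]
force: [0.3, 0.1, -1.4]
width: 47.2
gripper_force: 62.5
(array([  1.3,   2.1, 114.3]), array([-0.004, -0.002, -0.003]))
```

```bash
python3 -m creep '[{"jaw":-0.5,"xyz":[1,1,40],"angular":[0,0,0]},{"jaw":-0.5,"xyz":[1,1,80],"angular":[0,0,0]},{"jaw":-0.5,"xyz":[1,1,104],"angular":[0,0,0]},{"jaw":-0.5,"xyz":[1,1,114],"angular":[0,0,0]},{"jaw":-0.5,"xyz":[1,1,114],"angular":[0,0,0]},{"jaw":0.4,"xyz":[1,1,114],"angular":[0,0,0]},{"jaw":0.4,"xyz":[1,1,114],"angular":[0,0,0]},{"jaw":0.5,"xyz":[1,1,114],"angular":[0,0,0]},{"jaw":0.6,"xyz":[1,1,90],"angular":[0,0,0]},{"jaw":0.6,"xyz":[1,1,45],"angular":[0,0,0]},{"jaw":0.6,"xyz":[1,1,0],"angular":[0,0,0]},{"jaw":0.6,"xyz":[1,1,0],"angular":[0,0,0]}]'
python3 v.py
python3 - <<'E'
from h import *
print(pick((437.6,-95.5,.677),140))
E
```

```text
clock: 24.12
eef_pos: [634.9, -129.9, 242.7]
tool_rot: [3.141, -0.419, 1.613]
force: [-0.2, -0.5, -1.6]
width: 68.2
gripper_force: 0.0
[ 549.3 -334.2   45.2   49.6   55.9] yaw 2.551 rgb [ 91. 125. 180.] n 249
q [ 0.04  0.8   0.6   1.43 -0.79  1.37  0.89] [ 634.1 -127.8  240.6]
scene tops on deck s [ 11.7 155.6] y [-25.9  22. ] hist/20mm [ 61 108 102 116 109  94 114 106   0   0   0   0   0   0   0   0   0   0
   0   0]
scene board [[-13.2, -60.0, 108.1], [-1.5, 54.2, 172.3]]
wrist tops on deck s [ 29.8 156.1] y [-23.1  22.7] hist/20mm [   0  495  890  963 1021 1100 1173 1152    0    0    0    0    0    0
    0    0    0    0    0    0]
[ 549.34 -334.15    2.55]
   hover [-210.9  -92.7  -31.2] [-0.472 -0.228  2.165]
   hover [-210.9  -92.7  -31.2] [ 0.192 -0.397 -0.922]
[(array([  10.5, -193.6,   70. ]), array([ 0.463, -0.245, -2.165])), (array([  10.5, -193.6,   70. ]), array([-0.206, -0.39 ,  0.923]))]
```

```bash
python3 -m creep '[{"jaw":0.6,"xyz":[0,-50,0],"angular":[-0.03,-0.06,0.14]},{"jaw":0.6,"xyz":[2,-105,15],"angular":[-0.07,-0.13,0.31]},{"jaw":0.6,"xyz":[6,-155,40],"angular":[-0.1,-0.2,0.47]},{"jaw":0.6,"xyz":[10,-194,65],"angular":[-0.14,-0.27,0.63]},{"jaw":0.6,"xyz":[10,-194,70],"angular":[-0.17,-0.33,0.79]},{"jaw":0.6,"xyz":[10,-194,70],"angular":[-0.206,-0.39,0.923]},{"jaw":0.6,"xyz":[10,-194,70],"angular":[-0.206,-0.39,0.923]},{"jaw":0.6,"xyz":[10,-194,70],"angular":[-0.206,-0.39,0.923]}]'
python3 - <<'E'
from h import *
for c in wc():
    for o in pick(c):
        if np.hypot(*o[0][:2])<60: print(*o)
E
```

```text
clock: 25.32
eef_pos: [437.6, -97.1, 180.2]
tool_rot: [3.14, -0.0, 0.678]
force: [0.4, -0.3, 0.2]
width: 68.4
gripper_force: 0.0
wrist [425.1 144.1  44.6  50.1] 2.023 [183. 148. 123.]
wrist [442.9  20.4  48.2  72.7] 1.975 [167. 141. 123.]
wrist [438.  -95.8  72.6  48. ] 0.675 [127. 111. 101.]
wrist [ 530.8 -329.2   58.1   28.4] 1.57 [ 80. 105. 171.]
wrist [55.6 32.5  9.3 58.6] 2.069 [62. 59. 57.]
[  1.3  -1.3 140.4] [ 1.00e-03  2.00e-03 -3.14e+00]
[  1.3  -1.3 140.4] [ 0.001 -0.001  0.002]
```

```bash
python3 -m creep '[{"jaw":0.6,"xyz":[1,-1,50],"angular":[0,0,0]},{"jaw":0.6,"xyz":[1,-1,105],"angular":[0,0,0]},{"jaw":0.6,"xyz":[1,-1,134],"angular":[0,0,0]},{"jaw":0.6,"xyz":[1,-1,141],"angular":[0,0,0]},{"jaw":-0.5,"xyz":[1,-1,141],"angular":[0,0,0]},{"jaw":-0.5,"xyz":[1,-1,141],"angular":[0,0,0]},{"jaw":-0.5,"xyz":[1,-1,141],"angular":[0,0,0]},{"jaw":-0.5,"xyz":[1,-1,120],"angular":[0,0,0]},{"jaw":-0.5,"xyz":[1,-1,70],"angular":[0,0,0]},{"jaw":-0.5,"xyz":[1,-1,10],"angular":[0,0,0]},{"jaw":-0.5,"xyz":[1,-1,-50],"angular":[0,0,0]},{"jaw":-0.5,"xyz":[1,-1,-80],"angular":[0,0,0]}]'
python3 - <<'E'
from h import *
print(deck(225,120,-1))
E
```

```text
clock: 26.88
eef_pos: [438.5, -95.8, 263.4]
tool_rot: [3.137, -0.003, 0.677]
force: [0.1, -0.4, -3.0]
width: 47.0
gripper_force: 62.4
(array([164. , 103.7,  -3.4]), array([ 0.203,  0.388, -0.923]))
```

```bash
python3 -m creep '[{"jaw":-0.5,"xyz":[30,20,-1],"angular":[0.03,0.06,-0.14]},{"jaw":-0.5,"xyz":[75,47,-2],"angular":[0.07,0.13,-0.31]},{"jaw":-0.5,"xyz":[120,75,-3],"angular":[0.1,0.2,-0.47]},{"jaw":-0.5,"xyz":[155,97,-3],"angular":[0.14,0.27,-0.63]},{"jaw":-0.5,"xyz":[164,104,-3],"angular":[0.17,0.33,-0.79]},{"jaw":-0.5,"xyz":[164,104,-3],"angular":[0.203,0.388,-0.923]},{"jaw":-0.5,"xyz":[164,104,-3],"angular":[0.203,0.388,-0.923]},{"jaw":-0.5,"xyz":[164,104,-3],"angular":[0.203,0.388,-0.923]}]'
python3 - <<'E'
from h import *
print(deck(225,2,-1))
E
```

```text
clock: 27.88
eef_pos: [630.5, -73.8, 263.8]
tool_rot: [-3.136, -0.42, 1.611]
force: [0.2, 0.5, -1.5]
width: 47.3
gripper_force: 62.4
(array([  1.4,   1.1, 114.2]), array([-0.004,  0.   , -0.004]))
```

```bash
python3 -m creep '[{"jaw":-0.5,"xyz":[1,1,40],"angular":[0,0,0]},{"jaw":-0.5,"xyz":[1,1,80],"angular":[0,0,0]},{"jaw":-0.5,"xyz":[1,1,104],"angular":[0,0,0]},{"jaw":-0.5,"xyz":[1,1,114],"angular":[0,0,0]},{"jaw":-0.5,"xyz":[1,1,114],"angular":[0,0,0]},{"jaw":0.4,"xyz":[1,1,114],"angular":[0,0,0]},{"jaw":0.4,"xyz":[1,1,114],"angular":[0,0,0]},{"jaw":0.5,"xyz":[1,1,114],"angular":[0,0,0]},{"jaw":0.6,"xyz":[1,1,90],"angular":[0,0,0]},{"jaw":0.6,"xyz":[1,1,45],"angular":[0,0,0]},{"jaw":0.6,"xyz":[1,1,0],"angular":[0,0,0]},{"jaw":0.6,"xyz":[1,1,0],"angular":[0,0,0]}]'
python3 v.py
python3 - <<'E'
from h import *
print(pick((442.5,21,1.98),140))
E
```

```text
clock: 29.38
eef_pos: [633.4, -76.6, 267.8]
tool_rot: [3.138, -0.417, 1.612]
force: [-0.1, 0.2, 0.0]
width: 67.9
gripper_force: 0.0
[ 550.1 -333.    48.8   49.3   55.6] yaw 2.551 rgb [ 87. 122. 178.] n 274
q [ 0.02  0.71  0.46  1.47 -0.7   1.3   0.74] [632.4 -74.6 265.8]
top tops on deck s [169.3 229.2] y [-24.1  23. ] hist/20mm [  0   0   0   0   0   0   0   1  43 116 161  91   0   0   0   0   0   0
   0   0]
scene tops on deck s [ 11.6 227. ] y [-25.9  21.5] hist/20mm [ 62 105 106 114 110 117 118 115 105 119 125  61   0   0   0   0   0   0
   0   0]
scene board [[-13.0, -60.3, 107.4], [-1.6, 54.2, 172.2]]
wrist tops on deck s [ 86.4 227.9] y [-23.   22.9] hist/20mm [   0    0    0    0  634  879  948 1019 1085 1181 1254  647    0    0
    0    0    0    0    0    0]
[ 550.13 -333.      2.55]
   hover [-268.7  -92.   -29.1] [-0.468 -0.228  2.166]
   hover [-268.7  -92.   -29.1] [ 0.192 -0.394 -0.922]
[(array([  58. , -183.8,  118.3]), array([-0.585, -0.099,  2.72 ])), (array([  58. , -183.8,  118.3]), array([ 0.071, -0.419, -0.361]))]
```

```bash
python3 -m creep '[{"jaw":0.6,"xyz":[5,-50,0],"angular":[0.01,-0.09,-0.08]},{"jaw":0.6,"xyz":[15,-105,10],"angular":[0.025,-0.2,-0.17]},{"jaw":0.6,"xyz":[30,-155,40],"angular":[0.045,-0.3,-0.26]},{"jaw":0.6,"xyz":[50,-184,85],"angular":[0.071,-0.419,-0.361]},{"jaw":0.6,"xyz":[58,-184,118],"angular":[0.071,-0.419,-0.361]},{"jaw":0.6,"xyz":[58,-184,118],"angular":[0.071,-0.419,-0.361]},{"jaw":0.6,"xyz":[58,-184,118],"angular":[0.071,-0.419,-0.361]}]'
python3 - <<'E'
from h import *
for c in wc():
    for o in pick(c):
        if np.hypot(*o[0][:2])<60: print(*o)
E
```

```text
clock: 30.45
eef_pos: [443.9, 18.5, 181.2]
tool_rot: [3.14, 0.004, 1.978]
force: [0.6, -0.6, -0.1]
width: 67.9
gripper_force: 0.0
wrist [436.7 150.3  72.2  48.2] 0.448 [190. 156. 133.]
wrist [442.5  20.   48.   72.6] 1.976 [161. 133. 115.]
wrist [ 269.2 -237.7   51.9   20.2] 1.166 [175.  83.  83.]
[  3.   -1.2 141.5] [-0.006  0.004 -3.141]
[  3.   -1.2 141.5] [0.003 0.004 0.001]
```

```bash
python3 -m creep '[{"jaw":0.6,"xyz":[1,-1,50],"angular":[0,0,0]},{"jaw":0.6,"xyz":[1,-1,105],"angular":[0,0,0]},{"jaw":0.6,"xyz":[1,-1,134],"angular":[0,0,0]},{"jaw":0.6,"xyz":[1,-1,141],"angular":[0,0,0]},{"jaw":-0.5,"xyz":[1,-1,141],"angular":[0,0,0]},{"jaw":-0.5,"xyz":[1,-1,141],"angular":[0,0,0]},{"jaw":-0.5,"xyz":[1,-1,141],"angular":[0,0,0]},{"jaw":-0.5,"xyz":[1,-1,120],"angular":[0,0,0]},{"jaw":-0.5,"xyz":[1,-1,70],"angular":[0,0,0]},{"jaw":-0.5,"xyz":[1,-1,10],"angular":[0,0,0]},{"jaw":-0.5,"xyz":[1,-1,-50],"angular":[0,0,0]},{"jaw":-0.5,"xyz":[1,-1,-110],"angular":[0,0,0]}]'
python3 - <<'E'
from h import *
print(deck(295,120,-1))
E
```

```text
clock: 32.0
eef_pos: [441.0, 20.4, 293.1]
tool_rot: [3.14, 0.002, 1.979]
force: [1.4, 1.1, -2.2]
width: 47.2
gripper_force: 62.1
(array([-102.5,  159.9,   -2.8]), array([-0.075,  0.417,  0.359]))
```

```bash
python3 -m creep '[{"jaw":-0.5,"xyz":[-20,32,0],"angular":[-0.015,0.08,0.07]},{"jaw":-0.5,"xyz":[-50,78,-1],"angular":[-0.03,0.18,0.15]},{"jaw":-0.5,"xyz":[-80,125,-2],"angular":[-0.05,0.28,0.25]},{"jaw":-0.5,"xyz":[-100,156,-3],"angular":[-0.075,0.417,0.359]},{"jaw":-0.5,"xyz":[-102,160,-3],"angular":[-0.075,0.417,0.359]},{"jaw":-0.5,"xyz":[-102,160,-3],"angular":[-0.075,0.417,0.359]},{"jaw":-0.5,"xyz":[-102,160,-3],"angular":[-0.075,0.417,0.359]}]'
python3 - <<'E'
from h import *
print(deck(295,2,-1))
E
```

```text
clock: 32.88
eef_pos: [628.3, -7.9, 295.0]
tool_rot: [3.141, -0.42, 1.618]
force: [0.4, 0.6, -1.4]
width: 47.5
gripper_force: 62.4
(array([-1.500e+00,  1.000e-01,  1.158e+02]), array([-0.   , -0.   ,  0.003]))
```

```bash
python3 -m creep '[{"jaw":-0.5,"xyz":[0,0,40],"angular":[0,0,0]},{"jaw":-0.5,"xyz":[0,0,80],"angular":[0,0,0]},{"jaw":-0.5,"xyz":[0,0,105],"angular":[0,0,0]},{"jaw":-0.5,"xyz":[0,0,115],"angular":[0,0,0]},{"jaw":-0.5,"xyz":[0,0,115],"angular":[0,0,0]},{"jaw":0.4,"xyz":[0,0,115],"angular":[0,0,0]},{"jaw":0.4,"xyz":[0,0,115],"angular":[0,0,0]},{"jaw":0.5,"xyz":[0,0,115],"angular":[0,0,0]},{"jaw":0.6,"xyz":[0,0,90],"angular":[0,0,0]},{"jaw":0.6,"xyz":[0,0,45],"angular":[0,0,0]},{"jaw":0.6,"xyz":[0,0,0],"angular":[0,0,0]},{"jaw":0.6,"xyz":[0,0,0],"angular":[0,0,0]}]'
python3 v.py
python3 - <<'E'
from h import *
print(pick((436.4,150.7,.449),140))
E
```

```text
clock: 34.38
eef_pos: [630.5, -12.9, 298.1]
tool_rot: [3.133, -0.417, 1.616]
force: [-0.6, 0.2, -0.4]
width: 68.1
gripper_force: 0.0
[ 549.9 -332.7   48.9   49.6   55.9] yaw 2.56 rgb [ 90. 126. 183.] n 273
q [-0.2   0.71  0.7   1.51 -0.83  1.38  0.75] [629.6 -11.  296. ]
top tops on deck s [12.  96.2] y [-24.1  23.2] hist/20mm [ 63 125 134 102  46   1   0   0   0   0   0   0   0   0   0   0   0   0
   0   0]
top board [[-11.7, -56.0, 108.3], [0.1, 59.5, 171.9]]
scene tops on deck s [ 12.7 298. ] y [-26.   21.8] hist/20mm [ 57 111 106 117 111 120 111 123 123 122 126 130 116 131 139   2   0   0
   0   0]
scene board [[-12.8, -60.3, 108.2], [-1.6, 54.8, 172.2]]
wrist tops on deck s [155.3 300. ] y [-23.7  22.2] hist/20mm [   0    0    0    0    0    0    0  264  841  910  959 1040 1117 1194
 1353   77    0    0    0    0]
[ 549.91 -332.67    2.56]
   hover [-338.6  -93.   -27.3] [-0.462 -0.234  2.158]
   hover [-338.6  -93.   -27.3] [ 0.197 -0.39  -0.93 ]
[(array([ 106.8, -184.4,  172.1]), array([ 0.414, -0.275, -1.941])), (array([ 106.8, -184.4,  172.1]), array([-0.247, -0.371,  1.149]))]
```

```bash
python3 -m creep '[{"jaw":0.6,"xyz":[5,-50,0],"angular":[-0.03,-0.05,0.15]},{"jaw":0.6,"xyz":[20,-105,10],"angular":[-0.06,-0.1,0.31]},{"jaw":0.6,"xyz":[45,-150,45],"angular":[-0.1,-0.15,0.47]},{"jaw":0.6,"xyz":[75,-184,85],"angular":[-0.13,-0.2,0.63]},{"jaw":0.6,"xyz":[97,-184,130],"angular":[-0.17,-0.26,0.79]},{"jaw":0.6,"xyz":[107,-184,172],"angular":[-0.2,-0.31,0.95]},{"jaw":0.6,"xyz":[107,-184,172],"angular":[-0.247,-0.371,1.149]},{"jaw":0.6,"xyz":[107,-184,172],"angular":[-0.247,-0.371,1.149]},{"jaw":0.6,"xyz":[107,-184,172],"angular":[-0.247,-0.371,1.149]}]'
python3 - <<'E'
from h import *
for c in wc():
    for o in pick(c):
        if np.hypot(*o[0][:2])<60: print(*o)
E
```

```text
clock: 35.7
eef_pos: [437.6, 149.5, 180.6]
tool_rot: [3.139, -0.001, 0.45]
force: [0.5, -0.6, 0.4]
width: 68.6
gripper_force: 0.0
wrist [476.6 361.9 123.7  33.9] 1.45 [104. 102. 104.]
wrist [436.7 150.9  72.8  48.1] 0.449 [131. 112. 101.]
[ -0.4  -2.2 140.9] [ 3.000e-03  3.000e-03 -3.141e+00]
[ -0.4  -2.2 140.9] [ 0.002 -0.002  0.   ]
```

```bash
python3 -m creep '[{"jaw":0.6,"xyz":[0,-2,50],"angular":[0,0,0]},{"jaw":0.6,"xyz":[0,-2,105],"angular":[0,0,0]},{"jaw":0.6,"xyz":[0,-2,134],"angular":[0,0,0]},{"jaw":0.6,"xyz":[0,-2,141],"angular":[0,0,0]},{"jaw":-0.5,"xyz":[0,-2,141],"angular":[0,0,0]},{"jaw":-0.5,"xyz":[0,-2,141],"angular":[0,0,0]},{"jaw":-0.5,"xyz":[0,-2,141],"angular":[0,0,0]},{"jaw":-0.5,"xyz":[0,-2,120],"angular":[0,0,0]},{"jaw":-0.5,"xyz":[0,-2,70],"angular":[0,0,0]},{"jaw":-0.5,"xyz":[0,-2,10],"angular":[0,0,0]},{"jaw":-0.5,"xyz":[0,-2,-50],"angular":[0,0,0]},{"jaw":-0.5,"xyz":[0,-2,-110],"angular":[0,0,0]}]'
python3 - <<'E'
from h import *
print(deck(352,120,-1))
E
```

```text
clock: 37.25
eef_pos: [435.9, 152.0, 292.8]
tool_rot: [3.14, -0.001, 0.449]
force: [0.6, 2.4, -1.9]
width: 47.5
gripper_force: 62.4
(array([123.7, 181.8, -26.3]), array([ 0.247,  0.371, -1.148]))
```

```bash
python3 -m creep '[{"jaw":-0.5,"xyz":[20,30,-12],"angular":[0.03,0.05,-0.15]},{"jaw":-0.5,"xyz":[50,72,-26],"angular":[0.06,0.1,-0.31]},{"jaw":-0.5,"xyz":[80,117,-26],"angular":[0.1,0.15,-0.47]},{"jaw":-0.5,"xyz":[105,155,-26],"angular":[0.13,0.2,-0.63]},{"jaw":-0.5,"xyz":[120,176,-26],"angular":[0.17,0.26,-0.79]},{"jaw":-0.5,"xyz":[124,182,-26],"angular":[0.2,0.31,-0.95]},{"jaw":-0.5,"xyz":[124,182,-26],"angular":[0.247,0.371,-1.148]},{"jaw":-0.5,"xyz":[124,182,-26],"angular":[0.247,0.371,-1.148]},{"jaw":-0.5,"xyz":[124,182,-26],"angular":[0.247,0.371,-1.148]}]'
python3 - <<'E'
from h import *
print(deck(352,2,-1))
E
```

```text
clock: 38.38
eef_pos: [626.9, 41.8, 317.2]
tool_rot: [-3.141, -0.419, 1.612]
force: [-0.0, -0.2, -1.1]
width: 47.5
gripper_force: 62.6
(array([  1.2,  -0.8, 115.8]), array([ 0.   ,  0.001, -0.003]))
```

```bash
python3 -m creep '[{"jaw":-0.5,"xyz":[1,-1,40],"angular":[0,0,0]},{"jaw":-0.5,"xyz":[1,-1,80],"angular":[0,0,0]},{"jaw":-0.5,"xyz":[1,-1,105],"angular":[0,0,0]},{"jaw":-0.5,"xyz":[1,-1,115],"angular":[0,0,0]},{"jaw":-0.5,"xyz":[1,-1,115],"angular":[0,0,0]},{"jaw":0.4,"xyz":[1,-1,115],"angular":[0,0,0]},{"jaw":0.4,"xyz":[1,-1,115],"angular":[0,0,0]},{"jaw":0.5,"xyz":[1,-1,115],"angular":[0,0,0]},{"jaw":0.6,"xyz":[1,-1,90],"angular":[0,0,0]},{"jaw":0.6,"xyz":[1,-1,45],"angular":[0,0,0]},{"jaw":0.6,"xyz":[1,-1,0],"angular":[0,0,0]},{"jaw":0.6,"xyz":[1,-60,-30],"angular":[0,0,0]}]'
python3 -m creep '[{"jaw":0.6,"xyz":[0,-50,0],"angular":[0,0,0]},{"jaw":0.6,"xyz":[0,-110,-20],"angular":[0,0,0]},{"jaw":0.6,"xyz":[0,-160,-30],"angular":[0,0,0]},{"jaw":0.6,"xyz":[0,-160,-30],"angular":[0,0,0]}]'
python3 v.py
python3 - <<'E'
from h import *
shot('scene','end.png')
E
```

```text
clock: 39.88
eef_pos: [573.5, 27.2, 345.1]
tool_rot: [3.135, -0.417, 1.617]
force: [-1.3, -0.5, -0.1]
width: 68.1
gripper_force: 0.0
clock: 40.38
eef_pos: [409.1, 8.5, 372.4]
tool_rot: [3.139, -0.421, 1.613]
force: [1.9, 0.3, -0.4]
width: 68.8
gripper_force: 0.0
[ 550.7 -333.4   48.4   50.4   55.9] yaw 2.539 rgb [ 88. 123. 179.] n 268
q [-0.2   0.23  0.54  1.96 -0.55  1.21  0.63] [411.2   9.  372.1]
top tops on deck s [ 14.6 371.5] y [-24.5  22.5] hist/20mm [ 64 128 130 138 138 142 146 147 155 157 162 168 168 177 180 187 184 200
 148   0]
top board [[-11.7, -55.4, 108.9], [0.1, 59.5, 172.3]]
scene tops on deck s [ 13.8 369.4] y [-26.6  21.4] hist/20mm [ 56 110 103 113 113 116 117 117 120 126 129 129 130 141 135 139 151 145
  97   0]
scene board [[-12.9, -59.9, 107.8], [-1.7, 54.4, 172.1]]
wrist tops on deck s [ 65.8 371.4] y [-24.1  23. ] hist/20mm [  0   0   4 249 167  59   4   0   0  17 232 651 693 734 772 821 886 920
 639   0]
[ 550.65 -333.42    2.54]
   hover [-396.2  122.4   32.6] [-0.463 -0.232  2.179]
   hover [-396.2  122.4   32.6] [ 0.195 -0.388 -0.91 ]
```

View pics/end.png

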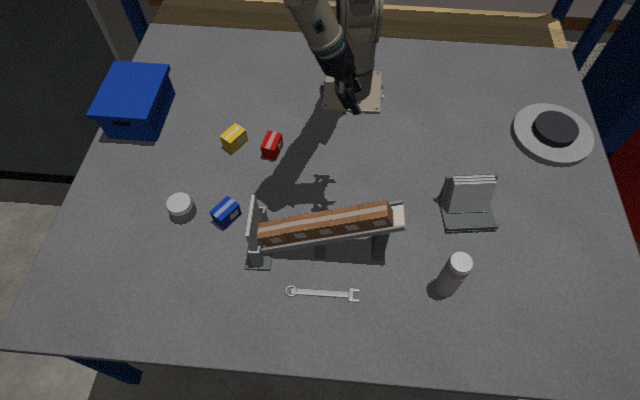

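All five cartons sit in a closed row (s 14–371) from (260,232) to (390,215) behind the upright board. The short boards still lean in the rack, and the can, wrench and tin haven't moved. Handing in.

```bash
python3 -m creep '[{"jaw":0.6,"xyz":[0,0,0],"angular":[0,0,0]},{"jaw":0.6,"xyz":[0,0,0],"angular":[0,0,0]},{"jaw":0.6,"xyz":[0,0,0],"angular":[0,0,0]},{"jaw":0.6,"xyz":[0,0,0],"angular":[0,0,0]}]'; python3 -c "
from cell import ctrl
print(ctrl.finish_job())"
```

```text
clock: 41.12
eef_pos: [411.7, 9.2, 370.9]
tool_rot: [3.141, -0.42, 1.615]
force: [0.1, 0.4, 0.2]
width: 68.4
gripper_force: 0.0
the job is handed in; nothing more can be done
None
```

The job is handed in after 41 s: the tall board stands in the guides as the stop, all five cartons are queued in a closed row behind it, and the short boards, spray can, wrench and tin are where they were; the hand-in returned no verdict.

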